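Shut the stove's gas valve on the kitchen shelf

ROBOT

A 6-joint arm with a two-finger parallel gripper is mounted at the origin on the work surface. World frame = base frame: x ahead of the robot, y to its left, z up, the work surface at z = 0. Lengths are in m, angles in rad, forces in N, time in s.
With the tool pointing down it reaches from about 0.375 to 0.925 m from the base axis. Payload 5.7 kg.
Tool frame: the origin (TCP) lies between the finger pads; the fingertips stand 25 mm ahead of it and the grasp point (between the pads) lies 6 mm ahead of it (arm.tip_extent is the distance from the TCP to the fingertips, in m); z points along the fingers, y is the line along which they close (so a half turn about z gives the same grasp; the last joint's range is limited). The gripper opens to 85 mm and grips with 20 to 120 N. Pads are 22 mm wide; open, the fingers measure 114 mm over their backs; the gripper's body (76 mm by 85 mm) begins 54 mm behind the grasp point. The pads swing forward as they close: fully open they stand 13 mm farther back than shut.
Start: joints at [-1.336, 0.359, 1.51, -0, 1.272, -0.115], TCP at [0.206, -0.564, 0.231] pointing down, gripper open.
Joint ranges: [-2.97, 2.97], [-1.01, 2.36], [0.21, 2.38], [-0.96, 4.11], [0.2, 2.71], [-2.98, 2.98]. Speed limits (rad/s): [2.39, 2.39, 3.14, 3.14, 3.14, 3.14].

INTERFACE

Orientations are given as a unit quaternion [w, x, y, z].
In Python, from station import status, optics, workorder, arm gives the robot as it stands. The module is installed in compiled form; this text tells all that it offers.
- The arm moves only by the tool arm_command, never from a script. Its argument "motion" is a list of rows, each an object of numbers: "x", "y", "z": the shift along the tool's x, y, z in mm; "twist": the turn about the tool's z in rad. In form: [{"x": .., "y": .., "z": .., "twist": ..}, ...]. A call has 1 to 8 rows; each row shifts and turns the commanded pose from where the row before left it, along the tool's axes as they then stand; what a row does not reach is not made up. A row lasts 1/12 s, in which the tool goes at most 41.7 mm and 7.16 degrees, less where a joint would pass 70% of its speed; a pose out of reach is approached as far as the arm can. A call with a gripper value outside its range is refused whole. "claw" is the opening, from -1 (shut) to 1 (fully open), so that 0 is half open, set as the call begins (left out, the last holds). The fingers move at their own pace and stop on an object; the grip force is fixed at half the most. Time passes only in rows, so rows that do not move let the fingers close. It gives the time, the measured TCP pose, the force, the opening and the grip force at its end, in the units of the state.
- status.get_state(): the state, without advancing time (a new reading comes with each control period).
- optics.snapshot(name): name is "scene" or "top" or "wrist"; returns a dict with "frame" (480x640x3 uint8, red, green, blue), "camera_matrix" (3x3 intrinsics, pixels), "rvec" (rotation vector, rad) and "tvec" (3), from world to camera coordinates, as OpenCV has them. Camera axes: x right, y down, z forward; pixel columns grow to the right and rows downward; lengths in m; the calibration is good to about 2 mm. A picture is of the moment at which its call begins. There is no depth.
- workorder.finish_job(): hands the job in; it is judged then, once.
The state is a dict: "time": time; "joint_positions": joint angles; "joint_velocities": joint speeds; "effort": joint torques, N m; "ee_pos": TCP position; "eef_rot": TCP orientation; "force": force on the tool from outside, world axes, zero at the start; "wrist_torque": the same for the moment, N m; "grip_width": finger opening in m; "finger_force": force on a finger pad.
Only numpy, scipy, OpenCV 4.12 (cv2) and the standard library are available. Lean on these libraries where they do the work, as an engineer would, in place of code of your own. Each camera call takes 0.05 s, during which the arm holds its last target. There are 200 camera calls.

TASK

Two gas pipes loop up through the shelf, each with a ball valve whose lever handle lies roughly along its pipe (open). Shut the gas to the stove: push the longer of the two handles, the one on the thicker pipe, through its quarter turn until it stands square across the pipe at its end stop. Leave the short-handled valve open as it is, and do not shift or tip the glass tea cup that stands beside the long-handled valve.

Things in the scene. Friction and masses are not known exactly. Their poses are not given: they have to be found in the camera images.
- long_handle (a joint): Hinge of the long handle (stove valve, pipe 33 mm thick) about its vertical stem. 0 rad = along the pipe (open), 1.571 = square across it at the end stop (shut). Starts at 0 to 0.3; grows counter-clockwise seen from above; shut, the handle points roughly towards the robot. Stiff (about 3 N near its end), stays where it is left, no spring.
- long_handle_tip (a point): Free end of the long handle, mid width and mid height, 106 mm above the shelf; moves with it. x axis: along the handle, away from the stem, whose axis is 115 mm back along -x; z up. Level bar, its outer 83 mm a black sleeve 20 mm wide, 16 mm high. Pipe and brass valve below reach 76 mm above the shelf, the neck at the stem (22 mm wide) up to the handle; otherwise the handle's arc is clear.
- short_handle (a joint): Hinge of the short handle (55 mm from stem to end, 16 mm wide) of the other valve, on the thinner pipe (17 mm), to be left alone. Same sense: 0 rad = open, 1.571 = shut; starts at 0 to 0.2. The valves stand side by side 260 to 470 mm apart; either may be the left one.
- tea_glass: Clear glass tea cup, no handle, 56 mm across, 70 mm high, loose and upright on the shelf beside the long-handled valve, about 110 mm from its stem and outside the handle's arc. Origin: centre of its underside; z up. To be left where it is. (A like cup stands beside the other valve.)
Not all that is in view belongs to the job. Leave any pink or red look-alike of the tea_glass alone.

How it is judged:
At the end, for the whole second after the job is handed in: The long handle stands across its pipe at the end stop (within 10 degrees of it) and is at rest; the short handle is still open (at most 0.37 rad, 21 degrees); the glass tea cup beside the long-handled valve stands upright (within 10 degrees) within 20 mm of where it was (value of joint long_handle above 1.4 rad and velocity of joint long_handle between -0.05 and 0.05 rad/s and value of joint short_handle below 0.37 rad and distance of tea_glass from where it was at the start of the episode below 0.02 m and angle between tea_glass's own z axis and vertical below 0.17 rad); the robot touches nothing.
It fails at once if the short-handled valve is turned off its open position (beyond 0.37 rad) (value of joint short_handle above 0.37 rad).
It fails at once if the glass tea cup beside the long-handled valve is shifted by more than 20 mm (distance of tea_glass from where it was at the start of the episode above 0.02 m).
It fails at once if that tea cup is tipped by more than 20 degrees (angle between tea_glass's own z axis and vertical above 0.35 rad).
It also fails if it takes over 32 s, if anything falls off the work surface, if the arm or the gripper's body presses on something with over 40 N, if the wrist force passes 120 N, or if a joint passes its speed limit or range.

## Working session

There is one attempt and no reset: what is moved stays moved. The work goes in short steps, Python scripts to look and compute and a tool call to move; the robot and the scene stay as the last step left them, time stands still between calls to the robot, and variables do not carry over. Pictures are saved under pics/ and viewed, at most 10 in all, crops included, and the job is handed in when it is done.

Besides the shell and the picture viewer there is one more tool, called after "Call:" by a JSON object that holds its "name" and its "arguments". arm_command: Moves the arm, as the interface text tells. Its arguments: {"type":"object","properties":{"motion":{"type":"array"},"claw":{"type":"number"}},"required":["motion"]}

```bash
mkdir -p pics; cat > h.py <<'E'
import numpy as np, cv2
from station import status, optics, workorder, arm
def snap(n,f):
    s=optics.snapshot(n); cv2.imwrite('pics/'+f,s['frame'][:,:,::-1]); np.savez('pics/'+f[:-4]+'.npz',**{k:np.array(v) for k,v in s.items()}); return s
def ray(s,u,v,z):
    K=np.array(s['camera_matrix']);R,_=cv2.Rodrigues(np.array(s['rvec'],float));t=np.array(s['tvec'],float).ravel()
    c=-R.T@t; d=R.T@np.linalg.inv(K)@np.array([u,v,1.]); return c+d*(z-c[2])/d[2]
def proj(s,p):
    return cv2.projectPoints(np.array([p],float),np.array(s['rvec'],float),np.array(s['tvec'],float),np.array(s['camera_matrix'],float),None)[0].ravel()
E
python3 - <<'E'
from h import *
a=snap('top','top1.png');b=snap('scene','scene1.png')
for s in(a,b):
    R,_=cv2.Rodrigues(np.array(s['rvec'],float)); print(-R.T@np.array(s['tvec']).ravel(), s['camera_matrix'])
print(status.get_state())
E
```

```text
[0.39053706 0.00622054 1.0010735 ] [[477.26430313   0.         315.74550506]
 [  0.         477.26430313 233.86458972]
 [  0.           0.           1.        ]]
[ 0.73667816 -0.45321844  0.87152775] [[524.79123295   0.         324.87571446]
 [  0.         524.79123295 239.95209144]
 [  0.           0.           1.        ]]
{'time': 0.1, 'joint_positions': array([-1.33610406e+00,  3.59445492e-01,  1.51134290e+00, -1.55812640e-05,
        1.27249614e+00, -1.15130616e-01]), 'joint_velocities': array([ 0.00035144, -0.00033984, -0.00151527,  0.00112657,  0.00174605,
        0.00094595]), 'effort': array([ 4.18053014e-04, -5.28652596e+01, -2.79350531e+01, -1.86967532e-04,
        4.98504436e-03, -2.96056078e-05]), 'ee_pos': array([ 0.20546331, -0.56306102,  0.22992307]), 'eef_rot': array([-8.43982872e-04,  9.84741202e-01,  1.74023129e-01, -5.79721426e-05]), 'force': array([ 0.25072866, -0.28616426,  0.26637442]), 'wrist_torque': array([-0.05206928,  0.00904985,  0.02152022]), 'finger_force': 0.0, 'grip_width': 0.08507763853547737}
```

View pics/top1.png

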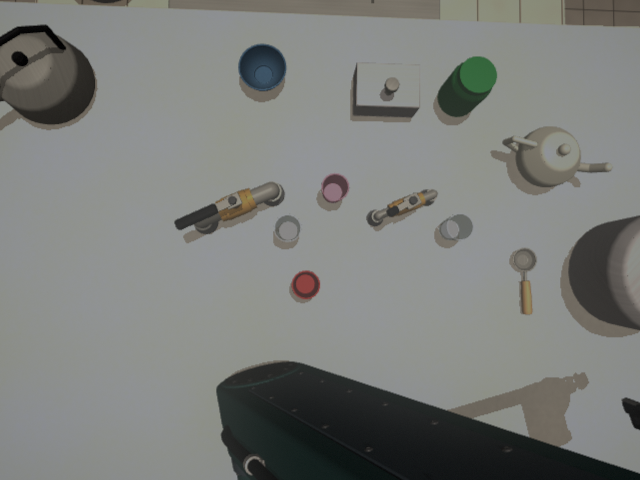

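View pics/scene1.png

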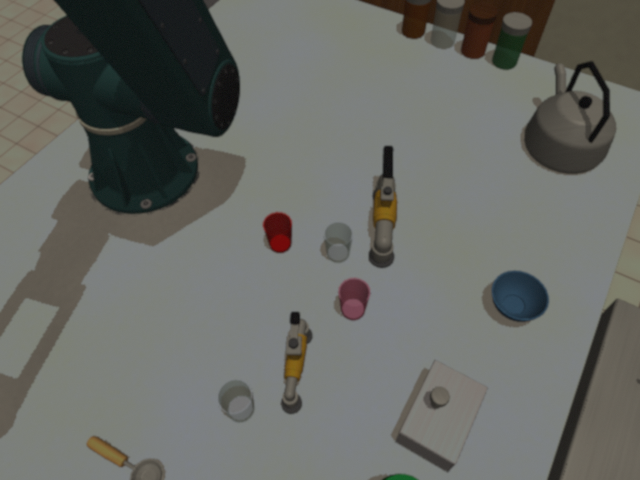

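The top view shows two candidates: the left valve with stem about (234,201) and sleeve tip (178,224), on the thick pipe, and the right one with stem about (413,200) and tip (390,213), on the thin pipe. The left valve has the longer sleeve and thicker pipe, so it fits the description. Its clear cup is at (288,229), with look-alikes in pink (335,188) and red (306,285). The scene view agrees: the long handle tip is at (388,150), its stem at (386,188) and the cup at (338,242).

```bash
python3 - <<'E'
from h import *
a=dict(np.load('pics/top1.npz'));b=dict(np.load('pics/scene1.npz'))
cv2.imwrite('pics/crop.png',cv2.resize(a['frame'][160:260,160:320,::-1],None,fx=5,fy=5,interpolation=cv2.INTER_CUBIC))
for s,n,roi in((a,'top',(160,175,90,70)),(b,'scene',(370,135,40,70))):
    x,y,w,h=roi; m=(s['frame'][y:y+h,x:x+w].max(2)<45).astype(np.uint8)
    k,l,st,c=cv2.connectedComponentsWithStats(m); i=1+st[1:,4].argmax()
    yy,xx=np.where(l==i); P=np.array([ray(s,u+x,v+y,.110)[:2] for u,v in zip(xx,yy)]).astype(np.float32)
    r=cv2.minAreaRect(P); print(n,st[i],r, cv2.boxPoints(r).round(3).tolist())
for n,s,u,v,z in(('stem',a,234,201,.115),('stem',b,386,188,.115),('tip',a,178,224,.106),('tip',b,388,150,.106),('cupbase',a,288,232,0.02),('cup',b,338,247,0.02),('shortstem',a,413,200,.1),('pot',a,570,270,.15)):
    print(n,ray(s,u,v,z).round(3))
E
```

```text
top [42 42  5  3  5] ((0.48380494117736816, 0.18237079679965973), (0.0008394551696255803, 0.008235609158873558), 28.43382453918457) [[0.48100000619888306, 0.1860000044107437], [0.48500001430511475, 0.17900000512599945], [0.4860000014305115, 0.17900000512599945], [0.4819999933242798, 0.1860000044107437]]
scene [ 12  12  10  31 253] ((0.48430413007736206, 0.1930786371231079), (0.01695892959833145, 0.07801460474729538), 26.54141616821289) [[0.45899999141693115, 0.2240000069141388], [0.49399998784065247, 0.15399999916553497], [0.5090000033378601, 0.16200000047683716], [0.4740000069141388, 0.23199999332427979]]
stem [0.516 0.127 0.115]
stem [0.514 0.13  0.115]
tip [0.471 0.231 0.106]
tip [0.472 0.225 0.106]
cupbase [0.468 0.027 0.02 ]
cup [0.472 0.027 0.02 ]
shortstem [ 0.529 -0.212  0.1  ]
pot [ 0.4   -0.488  0.15 ]
```

View pics/crop.png

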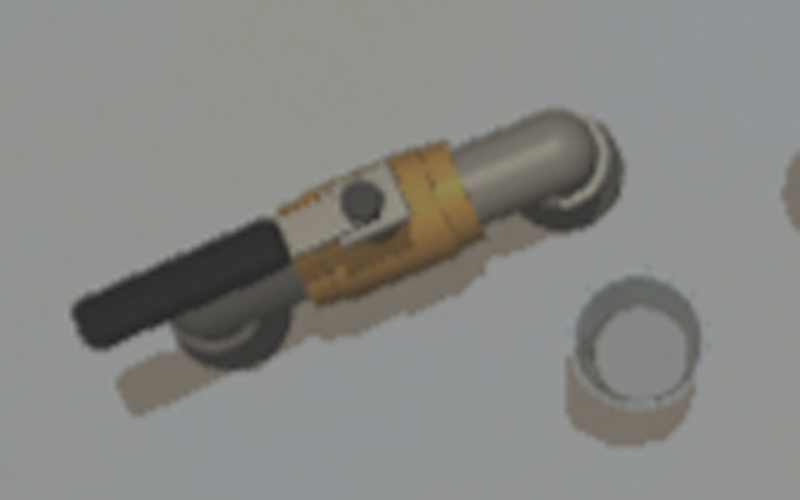

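The crop confirms the black sleeve on the thick pipe, with its stem at (0.516,0.128) and tip at (0.471,0.229), 111 mm apart against 115 mm given. The cup is at (0.470,0.027). I'll rise first, then cross with the claw shut.

Call:
{"name": "arm_command", "arguments": {"claw": -1, "motion": [{"z": -33}, {"z": -33}, {"z": -33}, {"z": -33}, {"x": 27, "y": -27}, {"x": 27, "y": -27}, {"x": 27, "y": -27}, {"x": 27, "y": -27}]}}

```text
schema error: expected keys x, y, z, twist
```

Call:
{"name": "arm_command", "arguments": {"motion": [{"x": 27, "y": -27}, {"x": 27, "y": -27}, {"x": 27, "y": -27}, {"x": 27, "y": -27}, {"x": 27, "y": -27}, {"x": 27, "y": -27}, {"x": 27, "y": -27}, {"x": 27, "y": -27}]}}

```text
schema error: expected keys x, y, z, twist
```

Call:
{"name": "arm_command", "arguments": {"motion": [{"x": 24, "y": -31}, {"x": 24, "y": -31}, {"x": 24, "y": -31}, {"x": 24, "y": -31}, {"x": 24, "y": -31}, {"x": 24, "y": -31}, {"x": 24, "y": -31}, {"x": 24, "y": -31}]}}

```text
schema error: expected keys x, y, z, twist
```

Call:
{"name": "arm_command", "arguments": {"motion": [{"x": 24, "y": -31}, {"x": 24, "y": -31}, {"x": 0}, {"x": 0}]}}

```text
schema error: expected keys x, y, z, twist
```

Call:
{"name": "arm_command", "arguments": {"claw": -1, "motion": [{"x": 0, "y": 0, "z": -33, "twist": 0}, {"x": 0, "y": 0, "z": -33, "twist": 0}, {"x": 0, "y": 0, "z": -33, "twist": 0}, {"x": 0, "y": 0, "z": -33, "twist": 0}, {"x": 27, "y": -27, "z": 0, "twist": 0}, {"x": 27, "y": -27, "z": 0, "twist": 0}, {"x": 27, "y": -27, "z": 0, "twist": 0}, {"x": 27, "y": -27, "z": 0, "twist": 0}]}}

```text
time: 0.77
ee_pos: [0.2702, -0.4235, 0.3624]
eef_rot: [-0.0, 0.985, 0.174, 0.0]
force: [0.4, -0.5, 1.0]
grip_width: 0.0
finger_force: 0.0
```

Call:
{"name": "arm_command", "arguments": {"motion": [{"x": 27, "y": -27, "z": 0, "twist": 0}, {"x": 27, "y": -27, "z": 0, "twist": 0}, {"x": 27, "y": -27, "z": 0, "twist": 0}, {"x": 27, "y": -27, "z": 0, "twist": 0}, {"x": 27, "y": -27, "z": 0, "twist": 0}, {"x": 27, "y": -27, "z": 0, "twist": 0}, {"x": 27, "y": -27, "z": 0, "twist": 0}, {"x": 27, "y": -27, "z": 0, "twist": 0}]}}

```text
time: 1.43
ee_pos: [0.399, -0.1463, 0.3626]
eef_rot: [-0.0, 0.985, 0.174, -0.0]
force: [1.2, -0.7, 0.6]
grip_width: -0.0
finger_force: 0.0
```

Call:
{"name": "arm_command", "arguments": {"motion": [{"x": 24, "y": -31, "z": 0, "twist": 0}, {"x": 24, "y": -31, "z": 0, "twist": 0}, {"x": 24, "y": -31, "z": 0, "twist": 0}, {"x": 24, "y": -31, "z": 0, "twist": 0}, {"x": 24, "y": -31, "z": 0, "twist": 0}, {"x": 24, "y": -31, "z": 0, "twist": 0}, {"x": 24, "y": -31, "z": 0, "twist": 0}, {"x": 24, "y": -31, "z": 0, "twist": 0}]}}

```text
time: 2.1
ee_pos: [0.4942, 0.1526, 0.3624]
eef_rot: [0.0, 0.985, 0.174, -0.0]
force: [0.7, -0.5, 0.3]
grip_width: 0.0
finger_force: 0.0
```

Call:
{"name": "arm_command", "arguments": {"motion": [{"x": 24, "y": -31, "z": 0, "twist": 0}, {"x": 24, "y": -31, "z": 0, "twist": 0}, {"x": 0, "y": 0, "z": 0, "twist": 0}, {"x": 0, "y": 0, "z": 0, "twist": 0}]}}

```text
time: 2.43
ee_pos: [0.518, 0.2269, 0.3617]
eef_rot: [0.0, 0.984, 0.176, -0.001]
force: [-0.2, 0.6, -0.3]
grip_width: 0.0001
finger_force: 0.0
```

Call:
{"name": "arm_command", "arguments": {"motion": [{"x": 8, "y": 0, "z": 35, "twist": 0}, {"x": 0, "y": 0, "z": 35, "twist": 0}, {"x": 0, "y": 0, "z": 35, "twist": 0}, {"x": 0, "y": 0, "z": 35, "twist": 0}, {"x": 0, "y": 0, "z": 30, "twist": 0}, {"x": 0, "y": 0, "z": 20, "twist": 0}, {"x": 0, "y": 0, "z": 0, "twist": 0}]}}

```text
time: 3.02
ee_pos: [0.5217, 0.2252, 0.1683]
eef_rot: [0.001, 0.985, 0.173, -0.005]
force: [-0.5, -0.9, -0.1]
grip_width: -0.0001
finger_force: 0.0
```

```bash
python3 - <<'E'
from h import *
s=snap('scene','s2.png')
cv2.imwrite('pics/s2c.png',cv2.resize(s['frame'][90:290,280:520,::-1],None,fx=3,fy=3))
E
```

```text
(no output)
```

View pics/s2c.png

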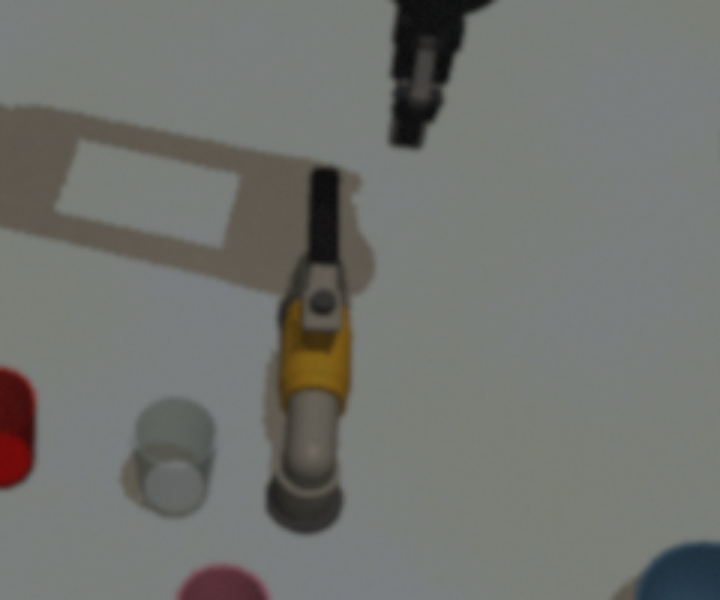

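The picture shows the fingers clear of the handle on its far side, with the fingertip at crop (405,140) and the sleeve tip at (325,172). I'll go down to pushing height and compute the arc.

Call:
{"name": "arm_command", "arguments": {"motion": [{"x": 0, "y": 0, "z": 30, "twist": 0}, {"x": 0, "y": 0, "z": 25, "twist": 0}, {"x": 0, "y": 0, "z": 0, "twist": 0}, {"x": 0, "y": 0, "z": 0, "twist": 0}]}}

```text
time: 3.4
ee_pos: [0.5257, 0.2274, 0.1187]
eef_rot: [0.0, 0.985, 0.174, -0.0]
force: [0.2, 0.9, 1.1]
grip_width: 0.0001
finger_force: 0.0
```

```bash
python3 - <<'E'
from h import *
from scipy.spatial.transform import Rotation as Ro
s=status.get_state(); p=np.array(s['ee_pos']); print(p,s['force'])
q=s['eef_rot'];R=Ro.from_quat([q[1],q[2],q[3],q[0]]).as_matrix()
prev=p[:2]
for d in [114,120,128,136,144,152,160,168,176,184,190,196,200,203,206,209]:
    t=np.radians(d);u=np.array([np.cos(t),np.sin(t)]);n=np.array([-u[1],u[0]])
    w=np.array([.515,.128])+.085*u-.026*n
    D=R.T@np.r_[w-prev,0]; print(d,w.round(3),(D*1000).round(1)[:2]); prev=w
E
```

```text
[0.5257057  0.22741349 0.11867131] [0.20272801 0.91846163 1.0628497 ]
114 [0.504 0.216] [-24.1   3.1]
120 [0.495 0.215] [-9.2 -1.6]
128 [0.483 0.211] [-12.4  -0.7]
136 [0.472 0.206] [-12.4   1.1]
144 [0.462 0.199] [-12.1   2.8]
152 [0.452 0.191] [-11.6   4.4]
160 [0.444 0.182] [-10.8   6. ]
168 [0.437 0.171] [-9.9  7.5]
176 [0.432 0.16 ] [-8.8  8.8]
184 [0.428 0.148] [-7.5  9.9]
190 [0.427 0.139] [-4.7  8.1]
196 [0.426 0.13 ] [-3.8  8.5]
200 [0.426 0.123] [-2.   5.9]
203 [0.427 0.119] [-1.2  4.5]
206 [0.427 0.114] [-1.   4.5]
209 [0.428 0.11 ] [-0.8  4.6]
```

Call:
{"name": "arm_command", "arguments": {"motion": [{"x": 0, "y": 0, "z": 7, "twist": 0}, {"x": -12, "y": 1, "z": 0, "twist": 0}, {"x": -12, "y": 2, "z": 0, "twist": 0}, {"x": -9, "y": -1, "z": 0, "twist": 0}, {"x": -12, "y": -1, "z": 0, "twist": 0}, {"x": -12, "y": 1, "z": 0, "twist": 0}]}}

```text
time: 3.9
ee_pos: [0.4762, 0.2076, 0.1134]
eef_rot: [-0.001, 0.985, 0.174, 0.004]
force: [2.6, 1.5, 3.7]
grip_width: 0.0002
finger_force: 2.2
```

Call:
{"name": "arm_command", "arguments": {"motion": [{"x": -12, "y": 3, "z": 0, "twist": 0}, {"x": -12, "y": 4, "z": 0, "twist": 0}, {"x": -11, "y": 6, "z": 0, "twist": 0}, {"x": 0, "y": 0, "z": 0, "twist": 0}]}}

```text
time: 4.23
ee_pos: [0.4457, 0.1819, 0.1132]
eef_rot: [0.0, 0.985, 0.174, 0.003]
force: [-1.3, -2.6, 11.1]
grip_width: 0.0001
finger_force: 5.2
```

```bash
python3 - <<'E'
from h import *
s=snap('scene','s3.png')
cv2.imwrite('pics/s3c.png',cv2.resize(s['frame'][90:290,280:520,::-1],None,fx=3,fy=3))
E
```

```text
(no output)
```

View pics/s3c.png

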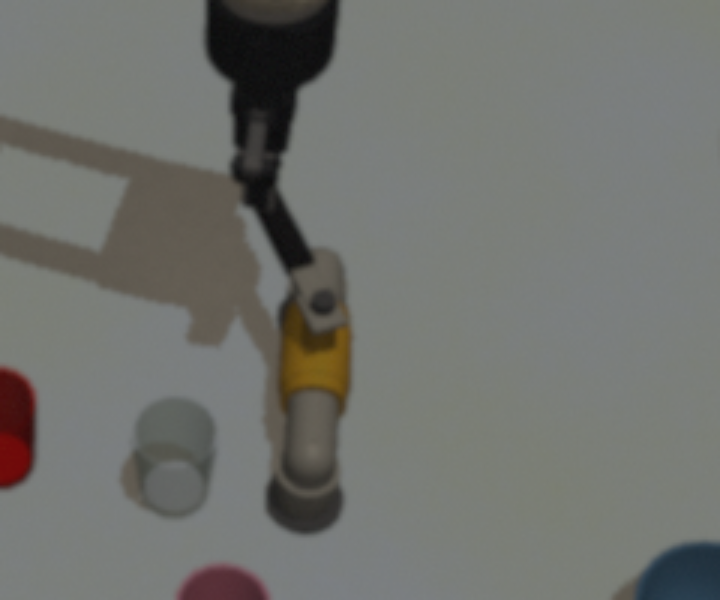

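The handle has turned partway, but the 11 N of upward force needs explaining. I'll measure the handle angle, with sleeve centre points at crop (270,212) and (303,262).

```bash
python3 - <<'E'
from h import *
s=dict(np.load('pics/s3.npz'))
P=[ray(s,280+u/3,90+v/3,z)[:2] for u,v,z in((323,300,.118),(303,262,.114),(285,235,.114),(270,212,.114))]
st=np.array([.515,.128])
for p in P: d=p-st; print(p.round(3),np.degrees(np.arctan2(d[1],d[0])).round(1),np.hypot(*d).round(3))
d=P[3]-P[1];print(np.degrees(np.arctan2(d[1],d[0])))
t=status.get_state();print(t['ee_pos'],t['force'],t['wrist_torque'])
for z in (.088,.12): print((proj(s,[*t['ee_pos'][:2],z])-[280,90])*3)
E
```

```text
[0.52  0.125] -27.9 0.006
[0.494 0.149] 134.1 0.03
[0.474 0.164] 138.9 0.054
[0.457 0.176] 140.4 0.075
144.5134834139435
[0.44581241 0.18195734 0.11321426] [-1.14865416 -1.87923342 11.73707414] [-0.37524976  0.20029891  0.04234101]
[256.85010187 226.66962998]
[259.53955245 193.21138247]
```

```bash
python3 - <<'E'
from h import *
s=snap('wrist','w1.png')
E
```

```text
(no output)
```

View pics/w1.png

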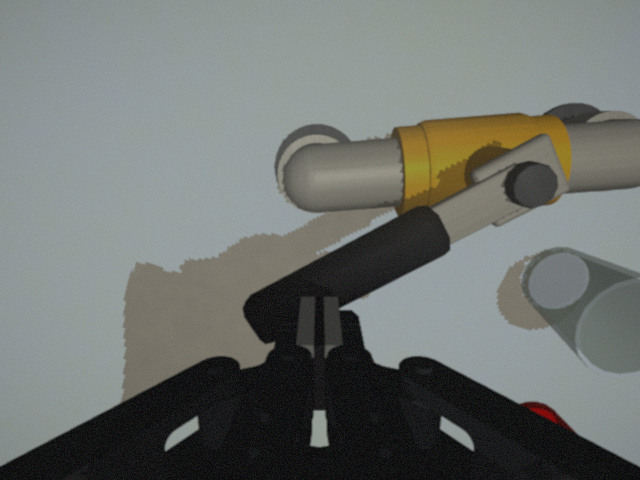

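```bash
python3 - <<'E'
from h import *
s=dict(np.load('pics/w1.npz'));t=status.get_state();p=t['ee_pos']
print(getattr(arm,'tip_extent',None), p, t['force'])
R,_=cv2.Rodrigues(s['rvec']);print('cam',-R.T@s['tvec'].ravel())
for z in(.113,.10,.088): print(z,proj(s,[p[0],p[1],z]))
st=np.array([.516,.128,.114]);print('stem',proj(s,st))
for z in (.106,.114): print('tip seen',ray(s,258,322,z),'stem seen',ray(s,531,185,z+.006))
x=R.T@[0,-1,0];print('image up',x)
E
```

```text
0.025 [0.44592315 0.18209614 0.11320409] [-1.37098639 -1.97284091 11.70156053]
cam [0.51272389 0.2067035  0.25675601]
0.113 [318.69607763 316.32435471]
0.1 [318.64905409 301.96394485]
0.088 [318.61137237 290.45640937]
stem [535.99492848 192.53223688]
tip seen [0.43207329 0.20275089 0.106     ] stem seen [0.51779395 0.12979473 0.112     ]
tip seen [0.43635309 0.20296064 0.114     ] stem seen [0.51751375 0.13404513 0.12      ]
image up [ 0.90181429  0.32871131 -0.2804993 ]
```

```bash
python3 - <<'E'
from h import *
s=dict(np.load('pics/s2.npz'))
p=np.array([.5217,.2252,.1683])
for dz in(0,-.015,-.025,-.035):
  for off in((0,0),): print(dz,((proj(s,p+[0,0,dz])-[280,90])*3).round())
w=dict(np.load('pics/w1.npz'));q=status.get_state()['ee_pos'];xt=np.array([.94,.342,0]);yt=np.array([.342,-.94,0])
for dz in(0,-.012,-.025):
  print(dz,[proj(w,q+xt*a+yt*b+[0,0,dz]).round() for a in(-.011,0,.011) for b in(-.005,.005)])
# handle edges, sleeve corners seen
for u,v in((246,303),(270,343),(420,207),(448,248)): print(u,v,ray(w,u,v,.114).round(4))
E
```

```text
0 [406. 140.]
-0.015 [403. 157.]
-0.025 [401. 168.]
-0.035 [399. 179.]
0 [array([306., 343.]), array([332., 343.]), array([305., 317.]), array([332., 317.]), array([305., 290.]), array([332., 290.])]
-0.012 [array([307., 328.]), array([331., 328.]), array([306., 303.]), array([331., 303.]), array([306., 278.]), array([331., 278.])]
-0.025 [array([307., 314.]), array([330., 314.]), array([307., 291.]), array([330., 291.]), array([307., 267.]), array([330., 267.])]
246 303 [0.4423 0.2095 0.114 ]
270 343 [0.4295 0.1959 0.114 ]
420 207 [0.4977 0.1635 0.114 ]
448 248 [0.4874 0.148  0.114 ]
```

The contact and both views show that the shut tips reach only a few mm past the TCP, so they ride on top of the sleeve (sleeve angle about 140°). I'll lift, step back behind the handle and go lower.

Call:
{"name": "arm_command", "arguments": {"motion": [{"x": 0, "y": 0, "z": -25, "twist": 0}, {"x": 0, "y": 0, "z": -15, "twist": 0}, {"x": 17, "y": -17, "z": 0, "twist": 0}, {"x": 16, "y": -16, "z": 0, "twist": 0}, {"x": 0, "y": 0, "z": 0, "twist": 0}, {"x": 0, "y": 0, "z": 20, "twist": 0}, {"x": 0, "y": 0, "z": 0, "twist": 0}]}}

```text
time: 4.92
ee_pos: [0.4627, 0.2243, 0.1295]
eef_rot: [0.0, 0.985, 0.174, -0.001]
force: [-1.4, -0.2, 0.0]
grip_width: -0.0
finger_force: 0.0
```

```bash
python3 - <<'E'
from h import *
print(status.get_state()['ee_pos'])
s=snap('wrist','w2.png')
E
```

```text
[0.4626932  0.2242618  0.12951097]
```

View pics/w2.png

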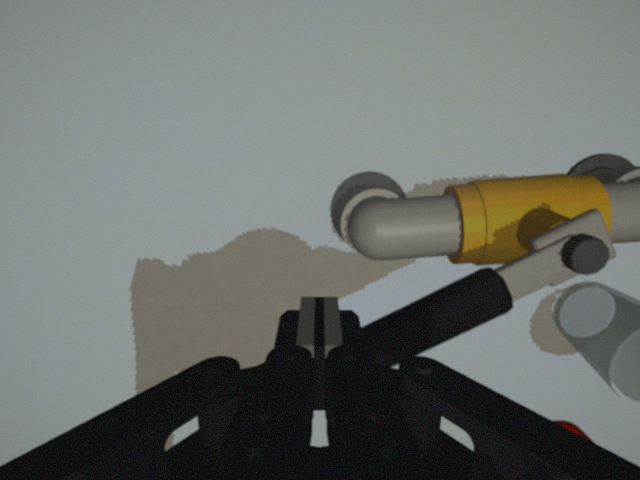

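The wrist view shows the fingers at (320,300) behind the sleeve and just beyond the pipe's elbow (350,230). I'll go down.

Call:
{"name": "arm_command", "arguments": {"motion": [{"x": 0, "y": 0, "z": 15, "twist": 0}, {"x": 0, "y": 0, "z": 15, "twist": 0}, {"x": 0, "y": 0, "z": 0, "twist": 0}]}}

```text
time: 5.22
ee_pos: [0.4624, 0.2237, 0.0996]
eef_rot: [0.0, 0.985, 0.174, -0.002]
force: [0.2, -0.5, 0.3]
grip_width: -0.0001
finger_force: 0.0
```

```bash
python3 - <<'E'
from h import *
from scipy.spatial.transform import Rotation as Ro
s=status.get_state(); p=np.array(s['ee_pos']); print(p,s['force'])
q=s['eef_rot'];R=Ro.from_quat([q[1],q[2],q[3],q[0]]).as_matrix()
prev=p[:2]
for d in [140,148,156,164,172,180,188,194,198,201,204,207]:
    t=np.radians(d);u=np.array([np.cos(t),np.sin(t)]);n=np.array([-u[1],u[0]])
    w=np.array([.516,.128])+.093*u-.026*n
    D=R.T@np.r_[w-prev,0]; print(d,w.round(3),(D*1000).round(1)[:2]); prev=w
E
```

```text
[0.46237984 0.22372087 0.09956775] [ 0.22186724 -0.52148163  0.27695206]
140 [0.461 0.208] [-6.3 14.7]
148 [0.451 0.199] [-12.8   4.2]
156 [0.442 0.19 ] [-12.1   6. ]
164 [0.434 0.179] [-11.1   7.6]
172 [0.428 0.167] [-10.    9.1]
180 [0.423 0.154] [-8.6 10.4]
188 [0.42  0.141] [-7.1 11.5]
194 [0.419 0.131] [-4.2  9.2]
198 [0.42  0.124] [-2.3  6.3]
201 [0.42  0.119] [-1.4  4.9]
204 [0.42  0.114] [-1.1  4.9]
207 [0.421 0.109] [-0.9  5. ]
```

Call:
{"name": "arm_command", "arguments": {"motion": [{"x": -6, "y": 12, "z": 0, "twist": 0}, {"x": -13, "y": 6, "z": 2, "twist": 0}, {"x": -12, "y": 6, "z": 2, "twist": 0}, {"x": -11, "y": 8, "z": 0, "twist": 0}, {"x": -10, "y": 9, "z": 0, "twist": 0}]}}

```text
time: 5.63
ee_pos: [0.4306, 0.1678, 0.0982]
eef_rot: [-0.0, 0.985, 0.174, 0.002]
force: [3.2, 2.6, 0.7]
grip_width: -0.0004
finger_force: 1.7
```

Call:
{"name": "arm_command", "arguments": {"motion": [{"x": -9, "y": 10, "z": 0, "twist": 0}, {"x": -7, "y": 12, "z": 0, "twist": 0}, {"x": 0, "y": 0, "z": 0, "twist": 0}]}}

```text
time: 5.88
ee_pos: [0.42, 0.1398, 0.0969]
eef_rot: [0.0, 0.985, 0.173, -0.001]
force: [-0.3, -0.1, -0.8]
grip_width: 0.0
finger_force: 0.0
```

```bash
python3 - <<'E'
from h import *
print(status.get_state()['force'])
s=snap('wrist','w3.png')
E
```

```text
[-0.34649619 -0.11635366 -0.77037219]
```

View pics/w3.png

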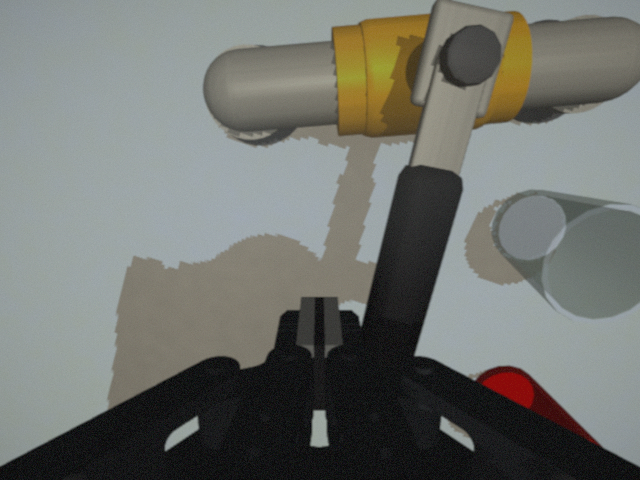

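The handle now stands about 10° short of square, with the finger beside it at (320,300) and the cup untouched at (560,240). I'll continue to the stop, watching the force.

Call:
{"name": "arm_command", "arguments": {"motion": [{"x": -4, "y": 9, "z": 0, "twist": 0}, {"x": -2, "y": 6, "z": 0, "twist": 0}, {"x": -1, "y": 5, "z": 0, "twist": 0}, {"x": 0, "y": 0, "z": 0, "twist": 0}]}}

```text
time: 6.27
ee_pos: [0.4221, 0.1202, 0.0967]
eef_rot: [0.0, 0.985, 0.174, -0.0]
force: [-0.5, 0.6, 0.2]
grip_width: -0.0
finger_force: 0.0
```

Call:
{"name": "arm_command", "arguments": {"motion": [{"x": -1, "y": 4, "z": 0, "twist": 0}, {"x": 0, "y": 0, "z": 0, "twist": 0}]}}

```text
time: 6.43
ee_pos: [0.4224, 0.1166, 0.0966]
eef_rot: [-0.0, 0.985, 0.174, -0.0]
force: [0.2, 0.0, -0.4]
grip_width: 0.0003
finger_force: 0.2
```

Call:
{"name": "arm_command", "arguments": {"motion": [{"x": 0, "y": 4, "z": 0, "twist": 0}, {"x": 0, "y": 3, "z": 0, "twist": 0}, {"x": 0, "y": 0, "z": 0, "twist": 0}]}}

```text
time: 6.68
ee_pos: [0.4236, 0.1125, 0.0966]
eef_rot: [-0.002, 0.985, 0.173, -0.001]
force: [-2.5, 15.3, 3.0]
grip_width: 0.0001
finger_force: 7.6
```

```bash
python3 - <<'E'
from h import *
print(status.get_state()['force'])
s=snap('wrist','w4.png')
E
```

```text
[-2.52495355 15.27097711  2.9548547 ]
```

View pics/w4.png

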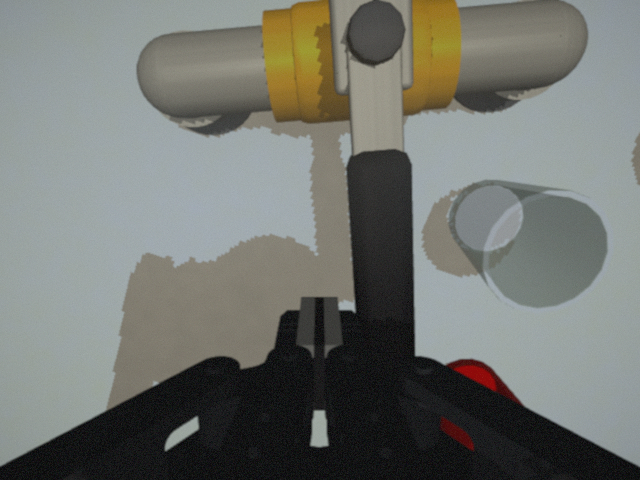

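The handle is square across the pipe and against its stop (15 N, no further motion), and the cup is clear. I'll back off sideways and then go up.

Call:
{"name": "arm_command", "arguments": {"motion": [{"x": 0, "y": -8, "z": 0, "twist": 0}, {"x": 0, "y": -15, "z": 0, "twist": 0}, {"x": 0, "y": -10, "z": 0, "twist": 0}, {"x": 0, "y": 0, "z": -25, "twist": 0}, {"x": 0, "y": 0, "z": -35, "twist": 0}, {"x": 0, "y": 0, "z": -35, "twist": 0}, {"x": 0, "y": 0, "z": 0, "twist": 0}, {"x": 0, "y": 0, "z": 0, "twist": 0}]}}

```text
time: 7.4
ee_pos: [0.4151, 0.1416, 0.1936]
eef_rot: [0.0, 0.985, 0.174, 0.002]
force: [-0.1, 0.8, -0.7]
grip_width: 0.0002
finger_force: 0.0
```

```bash
python3 - <<'E'
from h import *
t=status.get_state();print(t['ee_pos'],t['force'])
s=snap('scene','s5.png')
E
```

```text
[0.41506805 0.14157742 0.19359428] [-0.13832725  0.8098093  -0.72657233]
```

View pics/s5.png

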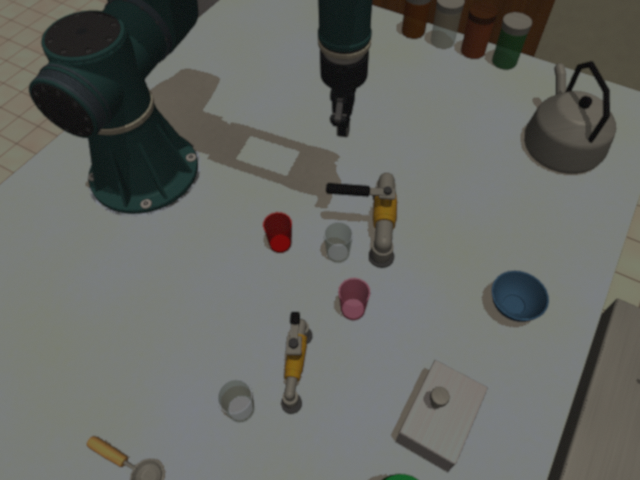

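The scene view shows the long handle square across its pipe, with its tip at (328,189). The cup at (338,242) and the short handle at (294,330) are unchanged, and the arm is clear.

```bash
python3 -c "
from h import *
print(workorder.finish_job())"
```

```text
the job is handed in; nothing more can be done
None
```

The long-handled stove valve is shut, square across its pipe at the end stop; the short-handled valve and the tea cup are where they were, and the job is handed in (no verdict was returned).

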